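# Load the analyser's cup dock with a pivoted pusher

### The job

Set all the sample cups side by side in front of the analyser's dock; then pinch the T-shaped pusher that lies on the bench, press its head on the bench so that it swings upright in your grip, and with it push the cups under the clear cover in one straight row, fully home against the back stop (never push them across the dock's grey line with the fingers). Stand the pusher upright on the middle of its grey mat, lengthwise along it, and let go; then press the dock's lever down until it latches. Leave the cups and the pusher in place and the other things on the bench where they are.

Things in the scene. Friction and masses are not known exactly. Their poses are not given: they have to be found in the camera images.
- dock: the analyser's white cup dock, fixed. Origin: on the bench, middle of its back stop's face; -x points out of the mouth to the robot, y runs along the stop (46 mm tall; behind it an 85 mm tall housing). Bay 250 mm wide between side cheeks that reach 30 mm out from the stop, floor = the bench. Clear cover 46 to 50 mm up reaches 28 mm out, so cups must be slid in from the mouth.
- dock_home (a point): on the bench, 21 mm out from the middle of the stop, axes as the dock: cups that are fully home have their centres on the y line through it. The thin grey line on the bench, the dock's edge, is 60 mm out from the stop.
- lever (a joint): the dock's sprung lever (rad): 0 = up, raised 34 degrees; 0.65 = down. It springs back up until a little past 0.5; beyond that it snaps down and stays latched at 0.65. Takes about 10 N at the pad. Hinge 30 mm behind the stop's face, 64 mm above the bench, beyond the -y cheek (195 mm from the dock's middle); the arm points to the dock's -x.
- lever_pad (a point): middle of the top of the black pad (30 x 36 mm) at the lever's end, 100 mm from the hinge: about 128 mm above the bench when up, 68 mm when latched.
- pusher_grip (a point): grip point of the T-shaped pusher, 122 mm from its sole, 38 mm from the handle's end. x points along the handle away from the head, y along the head, z across. Here a round stud, 12 mm across and 22 mm over its ends, stands out either side (y) of the aluminium handle (16 mm in y, 14 in z). Starts lying, this point 15 mm up. Pinched on the studs with some 20 N it turns in the fingers while its heavy head bears on the bench; 100 N holds it stiff.
- pusher_foot (a point): middle of the pusher's sole, the end face of its steel head; axes as pusher_grip. Head 220 mm long (y), 35 mm high (x), 30 mm thick (z); pusher 160 mm over all with a 30 mm thick white end piece, 0.42 kg. Lying, this point is 15 mm up; upright (x up) it is on the bench, and the pusher stands by itself on its sole.
- mat: thin grey parking mat flat on the bench (1 mm, no step), 70 mm (x) by 250 mm (y); origin at its middle. The pusher may lie over it at the start.
- cup0_mid (a point): closed round sample cup, aluminium with a black lid, 42 mm wide, 30 mm tall, 45 g; point at its centre, 15 mm up; z is its axis (up). May be absent (3 to 5 cups are there).
- cup1_mid (a point): closed round sample cup, aluminium with a black lid, 42 mm wide, 30 mm tall, 45 g; point at its centre, 15 mm up; z is its axis (up). May be absent (3 to 5 cups are there).
- cup2_mid (a point): closed round sample cup, aluminium with a black lid, 42 mm wide, 30 mm tall, 45 g; point at its centre, 15 mm up; z is its axis (up). May be absent (3 to 5 cups are there).
- cup3_mid (a point): closed round sample cup, aluminium with a black lid, 42 mm wide, 30 mm tall, 45 g; point at its centre, 15 mm up; z is its axis (up). May be absent (3 to 5 cups are there).
- cup4_mid (a point): closed round sample cup, aluminium with a black lid, 42 mm wide, 30 mm tall, 45 g; point at its centre, 15 mm up; z is its axis (up). May be absent (3 to 5 cups are there).
- brush: bystander, leave alone: flat wooden pastry brush lying on the bench, about 220 mm long
- beaker: bystander, leave alone: clear plastic beaker, 84 mm wide, 100 mm tall
- jar: bystander, leave alone: closed glass jar with a steel cap, 64 mm wide, 85 mm tall
- box: bystander, leave alone: small cardboard box, 90 x 60 x 50 mm
- spoon: bystander, leave alone: steel spoon lying on the bench
- puck: bystander, leave alone: square steel check weight, 40 x 40 x 25 mm
Things that resemble listed ones, but are neither listed nor needed, are in the scene too. Leave any orange look-alike of the part that bears cup1_mid alone.

How it is judged:
By the outcome, as a careful person would: the job done as asked, in the order asked, and still so for the second after the job is handed in, with the robot touching nothing.
Of cup0, cup1, cup2, cup3, cup4 only 3 to 5 are there at a start; the rules pass over those that are not, and their reading is None.
At some moment in a run one of cup0, cup1, cup2, cup3, cup4 may be knocked a few centimetres aside while the robot is not near it.
Once in a run the grip may slacken for a moment while it holds something.
It also fails if it takes over 210 s, if anything falls off the work surface, if the arm or the gripper's body presses on something with over 40 N, if the wrist force passes 120 N, or if a joint passes its speed limit or range.

### The arm

A 6-joint arm with a two-finger parallel gripper is mounted at the origin on the work surface. World frame = base frame: x ahead of the robot, y to its left, z up, the work surface at z = 0. Lengths are in m, angles in rad, forces in N, time in s.
With the tool pointing down it reaches from about 0.35 to 0.725 m from the base axis. Payload 4.3 kg.
Tool frame: the origin (TCP) lies midway between the tips of the shut fingers; the grasp point (between the pads) lies 19 mm behind it; z points along the fingers, y is the direction in which the jaws open and shut (so a half turn about z gives the same grasp; the last joint's range is limited). The gripper opens to 85 mm and grips with 20 to 120 N. Pads are 22 mm wide; open, the fingers measure 114 mm over their backs; the gripper's body (76 mm by 85 mm) begins 54 mm behind the grasp point. The pads swing forward as they close: fully open they stand 13 mm farther back than shut.
Start: joints at [-1.313, 0.377, 0.081, 1.274, 0, 1.46], TCP at [0.207, -0.537, 0.231] pointing down, gripper open.
Joint ranges: [-2.72, 2.72], [-0.84, 1.66], [-1.02, 1.22], [-1.77, 2.12], [-1.37, 1.28], [-3.14, 3.14]. Speed limits (rad/s): [2.57, 2.57, 3.14, 3.14, 3.14, 3.14].

### API

Orientations are given as a unit quaternion [x, y, z, w].
In Python, from bench import * gives the robot as it stands.
- The arm moves only by the tool arm_command, never from a script. Its argument "rows" is a list of rows, each a list of 5 numbers: the opening, from 0 (shut) to 1 (fully open), then the shift along the world's x, y, z in m, then the turn about the world's z in degrees. A call has 1 to 8 rows; each row shifts and turns the commanded pose from where the row before left it; what a row does not reach is not made up. A row lasts 1/8 s, in which the tool goes at most 62.5 mm and 10.7 degrees, less where a joint would pass 70% of its speed; a pose out of reach is approached as far as the arm can. A call is refused whole if a number of a shift passes 0.0625 or a number of a turn 10.7, either way. A call with a gripper value outside its range is refused whole. The fingers move at their own pace and stop on an object; "newtons" is the grip in N (left out, the last holds). Time passes only in rows, so rows that do not move let the fingers close. It gives the time, the measured TCP pose, the force and the opening at its end, in the units of the state.
- sense(): the state, without advancing time (a new reading comes with each control period).
- grab_frame(name): name is "side" or "top" or "wrist"; returns the picture (420x560x3 uint8, red, green, blue); there is no depth.
- get_calibration(name): a dict with "mtx" (3x3 intrinsics, pixels), "R" (3x3) and "t" (3): a world point X has camera coordinates R X + t; the wrist camera has in their place "hand_eye" (4x4, takes a point from camera to tool coordinates, whose origin is the TCP and whose axes are the flange's). Camera axes: x right, y down, z forward; pixel columns grow to the right and rows downward; lengths in m; the calibration is good to about 2 mm. A picture is of the moment at which its call begins: read the wrist's pose just before it. get_calibration takes no time and is no camera call.
- sign_off(): hands the job in, once; it reports no verdict.
Trained networks look in the newest picture that a camera, given by its name, has taken for a name from the list of things; names that differ only in an ending like _2 or _b are one class to them, and where a whole thing is asked for, a point or a joint stands for the part that bears it (a point fixed in the world has none). Each returns a list of dicts, best first, with "confidence" (0 to 1); they miss things now and then, are a little off and sometimes report something else, mostly with a low value. They report only what shows in the picture. A call takes as long as a camera call. They do not tell look-alikes from the thing itself.
- trace(target, camera): "mask" (420x560 bool, what is visible of it) and "box" ([left, top, width, height] in pixels, round what is visible of it).
The state is a dict: "clock": time; "qpos": joint angles; "qd": joint speeds; "joint_efforts": joint torques, N m; "eef_pos": TCP position; "ee_rot": TCP orientation; "force": force on the tool from outside, world axes, zero at the start; "ft_torque": the same for the moment, N m; "width": finger opening in m.
Only numpy, scipy, OpenCV 4.12 (cv2) and the standard library are available. Lean on these libraries where they do the work, as an engineer would, in place of code of your own. Each camera call takes 0.05 s, during which the arm holds its last target. There are 200 camera calls.

## Working session

There is one attempt and no reset: what is moved stays moved. The work goes in short steps, Python scripts to look and compute and a tool call to move; the robot and the scene stay as the last step left them, time stands still between calls to the robot, and variables do not carry over. Pictures are saved under pics/ and viewed, about 12 in all and at most 16, crops included, and the job is handed in when it is done.

Besides the shell and the picture viewer there is one more tool, called in YAML: its name, and indented under it one key for each argument. arm_command: Moves the arm, as the interface text tells. Its arguments: {"type":"object","properties":{"rows":{"type":"array","items":{"type":"array","items":{"type":"number"}}},"newtons":{"type":"number"}},"required":["rows"]}

```bash
mkdir -p pics; ls; python3 - <<'E'
from bench import *
import cv2
s=sense(); print({k:(v if not hasattr(v,'tolist') else v.tolist()) for k,v in s.items()})
for n in("top","side"):
    im=grab_frame(n); cv2.imwrite(f"pics/{n}0.png",im[:,:,::-1]); c=get_calibration(n); print(n,c)
print(get_calibration("wrist"))
E
```

```text
pics
{'clock': 0.0, 'qpos': [-1.3132884631269774, 0.3781199241126143, 0.0796318854488315, 1.2744378930116889, 7.182983810820393e-06, 1.460473330977059], 'qd': [-0.0004783406008646362, -0.001506666675018141, -0.0003034682271780382, 0.0006189480013220891, 0.0013826456967173549, 0.000297944214439395], 'joint_efforts': [-0.0007905963866505772, -46.35963678359985, 26.98808491230011, 0.020609624334611, -9.507894674243289e-05, 3.389441474155319e-06], 'eef_pos': [0.2065887549335797, -0.5358859228012982, 0.23033077259323864], 'ee_rot': [0.9831346187716757, 0.182880254691327, -7.470890658754263e-05, -0.0010621842054933882], 'force': [0.8896224303824097, 0.34116416685156026, 0.309863906405442], 'ft_torque': [-0.021032317239099044, 0.05683102125534951, 0.008860944701777604], 'width': 0.08518956718297314}
top {'mtx': array([[454.18211395,   0.        , 281.67578572],
       [  0.        , 454.18211395, 214.51831299],
       [  0.        ,   0.        ,   1.        ]]), 'R': array([[ 0.01447682, -0.9994753 ,  0.02897502],
       [-0.99188248, -0.018016  , -0.12587525],
       [ 0.12633122, -0.0269
[... 263 characters left out ...]
2598, -0.14476385, -0.00892498],
       [-0.10582153, -0.67844421, -0.72699054],
       [ 0.09918685,  0.72024779, -0.68658946]]), 't': array([-0.53951142,  0.11981011,  1.47849756])}
{'mtx': array([[324.28240604,   0.        , 282.51316532],
       [  0.        , 324.28240604, 207.68336351],
       [  0.        ,   0.        ,   1.        ]]), 'hand_eye': array([[-8.98460365e-04, -9.63853016e-01, -2.66433024e-01,
         6.78056674e-02],
       [ 9.99999384e-01, -1.03982248e-03,  3.89502107e-04,
         1.00597866e-04],
       [-6.52465828e-04, -2.66432510e-01,  9.63853356e-01,
        -1.42830327e-01],
       [ 0.00000000e+00,  0.00000000e+00,  0.00000000e+00,
         1.00000000e+00]])}
```

View pics/top0.png

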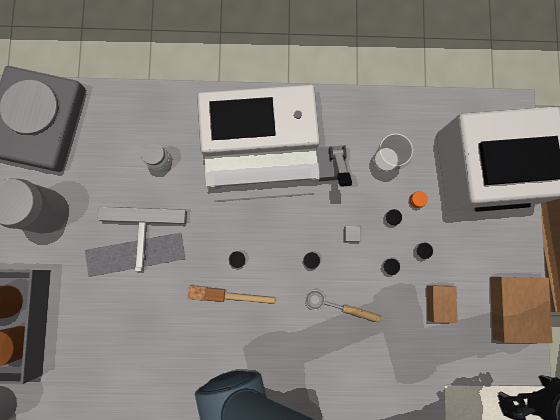

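View pics/side0.png

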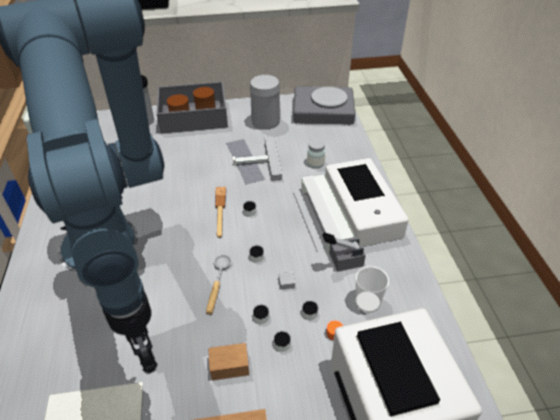

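Top view: five black-lidded cups at (237,260), (311,260), (393,217), (391,267) and (424,251). The orange look-alike is at (419,200), the pusher at (142,230), the mat at (135,255), the dock stop around (262,170), the grey line around (265,197) and the lever pad at (345,179). The other look-alikes are the right-hand analyser, the large box and the jars at left.

```bash
cat > h.py <<'E'
from bench import *
import numpy as np, cv2
from scipy.spatial.transform import Rotation as Rot
def cam(n,s=None):
    c=get_calibration(n); K=c["mtx"]
    if n=="wrist":
        T=np.eye(4); s=s or sense(); T[:3,:3]=Rot.from_quat(s["ee_rot"]).as_matrix(); T[:3,3]=s["eef_pos"]
        W=T@c["hand_eye"]; R=W[:3,:3].T; t=-R@W[:3,3]
    else: R,t=c["R"],np.array(c["t"])
    return K,R,t
def px2w(C,uv,z):
    K,R,t=C; uv=np.atleast_2d(uv).astype(float)
    d=np.c_[uv,np.ones(len(uv))]@np.linalg.inv(K).T@R; o=-R.T@t
    return o+d*((z-o[2])/d[:,2])[:,None]
def w2px(C,X):
    K,R,t=C; p=(np.atleast_2d(X)@R.T+t)@K.T; return p[:,:2]/p[:,2:]
def save(n,im,crop=None,k=1):
    if crop: l,t,w,h=crop; im=im[t:t+h,l:l+w]
    cv2.imwrite("pics/"+n+".png",cv2.resize(im[:,:,::-1],None,fx=k,fy=k,interpolation=cv2.INTER_CUBIC))
def rect(mask): return cv2.minAreaRect(np.argwhere(mask)[:,::-1].astype(np.float32))
E
python3 - <<'E'
from h import *
np.set_printoptions(precision=4,suppress=True)
im=grab_frame("top"); C=cam("top")
# cups
for nm in("cup0_mid","pusher_grip","mat","dock","lever","puck","brush","spoon","beaker","jar","box"):
    for r in trace(nm,"top")[:8]:
        m=r["mask"]; c=np.argwhere(m).mean(0)[::-1]
        print(nm,round(r["confidence"],2),r["box"],c.round(1),px2w(C,c,0.02)[0,:2])
        if nm in("pusher_grip","mat","dock","brush","spoon"): print("   rect",[x for x in rect(m)])
g=cv2.cvtColor(im,cv2.COLOR_RGB2GRAY)
save("dock",im,(80,120,300,170),2.66)
E
```

```text
cup0_mid 0.68 [230.1, 254.3, 15.0, 11.8] [237.1 259.2] [0.4637 0.0601]
cup0_mid 0.6 [97.6, 208.2, 88.7, 64.1] [141.9 222.2] [0.5544 0.3063]
pusher_grip 0.87 [97.9, 207.5, 88.7, 64.8] [141.8 222. ] [0.5549 0.3064]
   rect [(141.2003173828125, 238.99000549316406), (88.35093688964844, 62.332054138183594), 1.9091525077819824]
mat 0.69 [382.4, 206.9, 15.9, 18.6] [392.5 216.8] [ 0.5801 -0.3416]
   rect [(392.50006103515625, 217.00003051757812), (16.26345443725586, 17.677669525146484), 45.0]
mat 0.64 [85.5, 231.7, 101.4, 45.8] [134.4 254.2] [0.4723 0.3207]
   rect [(134.610595703125, 254.10214233398438), (28.723588943481445, 99.75978088378906), 79.59229278564453]
mat 0.51 [334.3, 148.3, 21.4, 33.4] [341.8 169.1] [ 0.7044 -0.209 ]
   rect [(340.8499755859375, 168.05001831054688), (36.68241500854492, 12.965337753295898), 71.56504821777344]
lever 0.8 [334.5, 150.1, 19.0, 39.7] [341.5 168.1] [ 0.7072 -0.2082]
puck 0.85 [349.6, 225.0, 11.2, 18.5] [352.2 233.4] [ 0.5348 -0.2359]
puck 0.57 [183.4, 287.9, 94.0, 18.6] [223.6 295.2] [0.3727 0.0917]
brush 0.62 [186.1, 288.0, 87.6, 17.1] [222.3 295.1] [0.3728 0.095 ]
   rect [(230.7227783203125, 296.2723083496094), (87.06575775146484, 14.527543067932129), 5.710593223571777]
spoon 0.65 [308.0, 287.6, 71.3, 36.1] [337.3 306. ] [ 0.3493 -0.1969]
   rect [(342.99053955078125, 305.00634765625), (78.4151382446289, 19.80082893371582), 11.129189491271973]
beaker 0.87 [371.8, 135.6, 40.8, 36.6] [392.4 153.2] [ 0.7505 -0.3442]
jar 0.65 [142.4, 139.3, 31.1, 39.0] [156.2 156.6] [0.7275 0.2784]
box 0.63 [423.0, 286.0, 35.7, 34.6] [441.2 303.6] [ 0.3586 -0.4635]
```

View pics/dock.png

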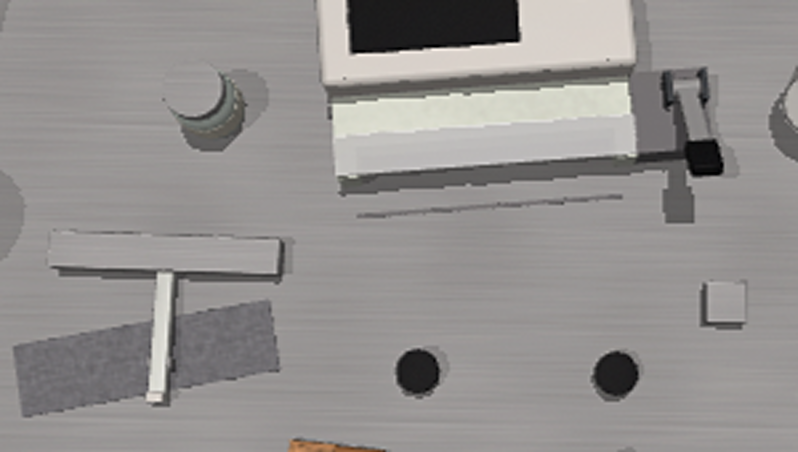

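```bash
python3 - <<'E'
from h import *
np.set_printoptions(precision=4,suppress=True)
C=cam("top"); im=grab_frame("top"); q=lambda x,y:(80+x/2.66,120+y/2.66)
L=px2w(C,[q(358,215),q(622,197)],0); d=L[0]-L[1]; print("line",L,np.linalg.norm(d),"yaw",np.degrees(np.arctan2(-d[0],d[1])))
E_=px2w(C,[q(334,177),q(635,155)],0.05); d=E_[0]-E_[1]; print("cover",E_,np.linalg.norm(d),np.degrees(np.arctan2(-d[0],d[1])))
hs=px2w(C,[q(83-33+0,231),q(283,239),q(279,276),q(50,268)],0.03);print("head top",hs)
print("handle", px2w(C,[q(165,272),q(156,400)],0.022))
mc=px2w(C,[q(13,346),q(269,300),q(280,370),q(24,416)],0.0);print("mat",mc,mc.mean(0))
print("pad",px2w(C,q(704,157),0.128), "hinge",px2w(C,q(685,85),0.064))
dark=(im.max(2)<45).astype(np.uint8); dark[:200]=0;dark[330:]=0
n,l,st,ce=cv2.connectedComponentsWithStats(dark)
for i in range(1,n):
    if 80<st[i,4]<400: print("cup",ce[i].round(1),st[i,4],px2w(C,ce[i],0.03)[0,:2])
org=((im[:,:,0]>200)&(im[:,:,1]<140)&(im[:,:,2]<90)).astype(np.uint8);n,l,st,ce=cv2.connectedComponentsWithStats(org)
for i in range(1,n):
    if st[i,4]>60: print("orange",ce[i],px2w(C,ce[i],0.03)[0,:2])
E
```

```text
line [[ 0.6166  0.1248  0.    ]
 [ 0.6398 -0.1375  0.    ]] 0.26326211791050136 yaw 5.0574971649008456
cover [[ 0.645   0.1427  0.05  ]
 [ 0.6723 -0.1448  0.05  ]] 0.28878918901943357 5.415998349011036
head top [[0.5908 0.4143 0.03  ]
 [0.5872 0.1922 0.03  ]
 [0.5513 0.1946 0.03  ]
 [0.5552 0.412  0.03  ]]
handle [[0.5541 0.3053 0.022 ]
 [0.4318 0.3073 0.022 ]]
mat [[0.4817 0.4538 0.    ]
 [0.5306 0.2089 0.    ]
 [0.4625 0.1954 0.    ]
 [0.4146 0.4387 0.    ]] [0.4724 0.3242 0.    ]
pad [[ 0.6552 -0.1984  0.128 ]] hinge [[ 0.7386 -0.1911  0.064 ]]
cup [502.4 206.9] 223 [ 0.6101 -0.6288]
cup [393.5 216.9] 193 [ 0.5786 -0.3415]
cup [424.5 250.4] 200 [ 0.4933 -0.4202]
cup [236.8 259.2] 195 [0.4634 0.0602]
cup [311.4 260. ] 196 [ 0.4643 -0.1292]
cup [391.4 266.3] 199 [ 0.4515 -0.3341]
orange [419.6176 198.1529] [ 0.6291 -0.411 ]
```

arm_command:
  rows:
    - [1,0.046,0.024,0,9.2]
    - [1,0.046,0.024,0,9.2]
    - [1,0.046,0.024,0,9.2]
    - [1,0.046,0.024,0,9.2]
    - [1,0.046,0.024,0,9.2]
    - [1,0.046,0.024,0,9.2]
    - [1,0.046,0.024,0,9.2]
    - [1,0.03,0.024,0,9.2]
  newtons: 40

```text
clock: 1.75
eef_pos: [0.5607, -0.3434, 0.231]
ee_rot: [0.675, 0.738, 0.0, 0.0]
force: [-1.0, -0.5, -0.2]
width: 0.0857
```

```bash
cat > cups.py <<'E'
from h import *
def cups(n,lo=60,hi=99999,thr=45):
    s=sense(); im=grab_frame(n); C=cam(n,s)
    dark=(im.max(2)<thr).astype(np.uint8); k,l,st,ce=cv2.connectedComponentsWithStats(dark); out=[]
    for i in range(1,k):
        w,h,a=st[i,2],st[i,3],st[i,4]
        if lo<a<hi and 0.7<w/h<1.4 and a/(w*h)>0.68:
            p=px2w(C,ce[i],0.03)[0]
            # lid radius
            z=(C[1]@p+C[2])[2]; r=np.sqrt(a/np.pi)*z/C[0][0,0]
            if 0.012<r<0.028: out.append((p[0],p[1],r))
    return im,sorted(out,key=lambda c:c[1])
E
python3 - <<'E'
from cups import *
im,o=cups("wrist"); save("w1",im); print(np.round(o,4))
E
```

```text
[[ 0.4974 -0.4173  0.0176]
 [ 0.5809 -0.3385  0.0176]
 [ 0.4549 -0.3327  0.0195]
 [ 0.6948 -0.1705  0.0199]]
```

View pics/w1.png

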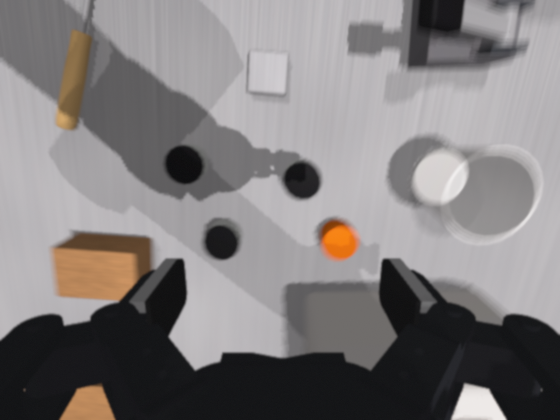

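Wrist view: black-lidded cups at (302,180), (184,165) and (221,242), orange one at (340,240). I take the black one at (302,180) first.

arm_command:
  rows:
    - [1,0.019,0.003,-0.05,0]
    - [1,0,0,-0.06,0]
    - [1,0,0,-0.06,0]
    - [1,0,0,-0.04,0]
    - [1,0,0,-0.019,0]
    - [0.2,0,0,0,0]
    - [0.2,0,0,0,0]
    - [0.2,0,0,0,0]
  newtons: 40

```text
clock: 2.8
eef_pos: [0.5792, -0.3427, 0.0045]
ee_rot: [0.678, 0.735, 0.0, 0.002]
force: [0.1, 0.4, 0.6]
width: 0.0404
```

arm_command:
  rows:
    - [0.2,0,0,0,0]
    - [0.2,0,0,0,0]

```text
clock: 3.05
eef_pos: [0.5791, -0.3426, 0.0043]
ee_rot: [0.678, 0.735, 0.0, 0.002]
force: [-0.4, 0.0, 6.7]
width: 0.0406
```

arm_command:
  rows:
    - [0.2,0,0,0.05,0]
    - [0.2,-0.01,0.02,0.04,0]
    - [0.2,-0.01,0.05,0,0]
    - [0.2,0.01,0.055,0,0]
    - [0.2,0.011,0.055,0,0]
    - [0.2,0.011,0.05,0,0]
    - [0.2,0,0.0127,0,0]
    - [0.2,0,0,0,0]

```text
clock: 4.05
eef_pos: [0.5895, -0.0984, 0.0924]
ee_rot: [0.677, 0.736, -0.0, 0.0]
force: [1.1, -0.5, -0.4]
width: 0.0408
```

arm_command:
  rows:
    - [0.2,0.002,-0.001,-0.05,0]
    - [0.2,0,0,-0.03,0]
    - [0.2,0,0,-0.0065,0]
    - [0.2,0,0,0,0]
    - [0.7,0,0,0,0]
    - [0.7,0,0,0,0]
    - [0.7,0,0,0,0]
    - [0.8,0,0,0.05,0]

```text
clock: 5.05
eef_pos: [0.588, -0.0988, 0.0525]
ee_rot: [0.678, 0.735, -0.002, -0.004]
force: [-0.2, -0.7, 0.2]
width: 0.0683
```

arm_command:
  rows:
    - [1,-0.01,0,0.045,0]
    - [1,-0.04,-0.01,0,0]
    - [1,-0.055,-0.017,0,0]
    - [1,-0.021,0,0,0]
    - [1,0,0,0,0]

```text
clock: 5.68
eef_pos: [0.4642, -0.1267, 0.101]
ee_rot: [0.678, 0.735, -0.0, -0.0]
force: [1.3, -0.5, -0.6]
width: 0.0853
```

```bash
python3 - <<'E'
from cups import *
im,o=cups("top",80,400); print(np.round(o,4)); im,o=cups("wrist"); print(np.round(o,4)); print(sense()["eef_pos"])
E
```

```text
[[ 0.4931 -0.42    0.0202]
 [ 0.4511 -0.3347  0.0199]
 [ 0.676  -0.2133  0.0189]
 [ 0.5911 -0.1016  0.0199]
 [ 0.4633  0.0602  0.0198]]
[[ 0.4649 -0.1267  0.0193]
 [ 0.5905 -0.0996  0.02  ]]
[ 0.46692696 -0.12714248  0.10132205]
```

arm_command:
  rows:
    - [1,-0.001,-0.0005,-0.05,0]
    - [1,0,0,-0.035,0]
    - [1,0,0,-0.013,0]
    - [0.2,0,0,0,0]
    - [0.2,0,0,0,0]
    - [0.2,0,0,0,0]
    - [0.2,0,0,0,0]
    - [0.2,0,0,0,0]

```text
clock: 6.78
eef_pos: [0.4665, -0.128, 0.0045]
ee_rot: [0.678, 0.735, 0.001, 0.002]
force: [-0.7, 0.0, 6.9]
width: 0.0409
```

arm_command:
  rows:
    - [0.2,0,0,0.05,0]
    - [0.2,0.01,0.01,0.04,0]
    - [0.2,0.05,0.03,0,0]
    - [0.2,0.05,0.025,0,0]
    - [0.2,0.0115,0.0072,0,0]
    - [0.2,0,0,0,0]
    - [0.2,0,0,0,0]

```text
clock: 7.65
eef_pos: [0.5846, -0.0557, 0.0925]
ee_rot: [0.678, 0.735, -0.001, -0.001]
force: [0.6, 0.3, -0.2]
width: 0.0407
```

arm_command:
  rows:
    - [0.2,0.002,0,-0.05,0]
    - [0.2,0,0,-0.03,0]
    - [0.2,0,0,-0.0065,0]
    - [0.2,0,0,0,0]
    - [0.7,0,0,0,0]
    - [0.7,0,0,0,0]
    - [0.7,0,0,0,0]
    - [0.8,0,0,0.05,0]

```text
clock: 8.65
eef_pos: [0.5845, -0.0544, 0.0532]
ee_rot: [0.678, 0.735, -0.002, -0.004]
force: [0.4, 0.3, -0.6]
width: 0.0683
```

arm_command:
  rows:
    - [1,-0.01,0,0.045,0]
    - [1,-0.04,0.04,0,0]
    - [1,-0.05,0.05,0,0]
    - [1,-0.0205,0.027,0,0]
    - [1,0,0,0,0]
    - [1,0,0,0,0]

```text
clock: 9.4
eef_pos: [0.4746, 0.0558, 0.1018]
ee_rot: [0.678, 0.735, 0.0, 0.001]
force: [1.0, 0.0, -1.0]
width: 0.0853
```

```bash
python3 - <<'E'
from cups import *
im,o=cups("top",80,400); print(np.round(o,4)); im,o=cups("wrist"); print(np.round(o,4)); print(sense()["eef_pos"])
E
```

```text
[[ 0.4932 -0.4199  0.0202]
 [ 0.4515 -0.334   0.0203]
 [ 0.676  -0.2133  0.0189]
 [ 0.5909 -0.1016  0.02  ]
 [ 0.5869 -0.0576  0.02  ]]
[[0.4642 0.0638 0.0195]]
[0.47486175 0.05532773 0.10160468]
```

arm_command:
  rows:
    - [1,-0.01,0.008,-0.05,0]
    - [1,0,0,-0.035,0]
    - [1,0,0,-0.013,0]
    - [0.2,0,0,0,0]
    - [0.2,0,0,0,0]
    - [0.2,0,0,0,0]
    - [0.2,0,0,0,0]
    - [0.2,0,0,0,0]

```text
clock: 10.5
eef_pos: [0.4654, 0.0639, 0.0049]
ee_rot: [0.678, 0.735, 0.001, 0.002]
force: [-0.3, 0.1, 5.7]
width: 0.0404
```

arm_command:
  rows:
    - [0.2,0,0,0.05,0]
    - [0.2,0.01,0.005,0.04,0]
    - [0.2,0.05,0.01,0,0]
    - [0.2,0.045,0.0015,0,0]
    - [0.2,0.006,0,0,0]
    - [0.2,0,0,0,0]
    - [0.2,0,0,0,0]

```text
clock: 11.38
eef_pos: [0.5729, 0.0805, 0.0931]
ee_rot: [0.678, 0.735, -0.001, -0.001]
force: [0.4, -0.4, -0.5]
width: 0.0409
```

arm_command:
  rows:
    - [0.2,0.003,-0.001,-0.05,0]
    - [0.2,0,0,-0.03,0]
    - [0.2,0,0,-0.0065,0]
    - [0.2,0,0,0,0]
    - [0.7,0,0,0,0]
    - [0.7,0,0,0,0]
    - [0.7,0,0,0,0]
    - [0.8,0,0,0.05,0]

```text
clock: 12.38
eef_pos: [0.5737, 0.0794, 0.0538]
ee_rot: [0.678, 0.735, -0.003, -0.003]
force: [0.3, -0.2, 0.3]
width: 0.0683
```

arm_command:
  rows:
    - [1,-0.01,0,0.045,0]
    - [1,-0.04,-0.05,0,0]
    - [1,-0.03,-0.06,0,0]
    - [1,-0.02,-0.06,0,0]
    - [1,-0.01,-0.06,0,0]
    - [1,-0.01,-0.06,0,0]
    - [1,-0.0035,-0.06,0,0]
    - [1,0,-0.06,0,0]

```text
clock: 13.38
eef_pos: [0.4569, -0.3265, 0.1023]
ee_rot: [0.678, 0.735, 0.0, 0.0]
force: [2.1, 0.9, -0.2]
width: 0.0854
```

arm_command:
  rows:
    - [1,0,0,0,0]
    - [1,0,0,0,0]

```text
clock: 13.62
eef_pos: [0.457, -0.3241, 0.1017]
ee_rot: [0.678, 0.735, 0.0, -0.0]
force: [0.5, -0.2, 0.1]
width: 0.0853
```

```bash
python3 - <<'E'
from cups import *
im,o=cups("top",80,400); print(np.round(o,4)); im,o=cups("wrist"); print(np.round(o,4)); print(sense()["eef_pos"])
E
```

```text
[[ 0.676  -0.2133  0.0189]
 [ 0.591  -0.1017  0.0198]
 [ 0.5869 -0.0574  0.0199]
 [ 0.5767  0.0761  0.0198]]
[[ 0.452  -0.3323  0.0192]]
[ 0.45711447 -0.3230006   0.10171638]
```

arm_command:
  rows:
    - [1,-0.004,-0.0095,-0.05,0]
    - [1,0,0,-0.035,0]
    - [1,0,0,-0.0135,0]
    - [0.2,0,0,0,0]
    - [0.2,0,0,0,0]
    - [0.2,0,0,0,0]
    - [0.2,0,0,0,0]
    - [0.2,0,0,0,0]

```text
clock: 14.72
eef_pos: [0.4547, -0.335, 0.0053]
ee_rot: [0.678, 0.735, 0.0, 0.002]
force: [-0.4, 0.9, 7.2]
width: 0.0408
```

arm_command:
  rows:
    - [0.2,0,0,0.05,0]
    - [0.2,0.005,0.02,0.05,0]
    - [0.2,0.02,0.055,0,0]
    - [0.2,0.025,0.055,0,0]
    - [0.2,0.025,0.055,0,0]
    - [0.2,0.025,0.055,0,0]
    - [0.2,0.02,0.055,0,0]
    - [0.2,0.01,0.0265,0,0]

```text
clock: 15.72
eef_pos: [0.5843, -0.0095, 0.104]
ee_rot: [0.677, 0.736, 0.001, 0.0]
force: [-0.4, -0.5, -0.5]
width: 0.0409
```

arm_command:
  rows:
    - [0.2,0,0,0,0]
    - [0.2,0,0,0,0]

```text
clock: 15.98
eef_pos: [0.5831, -0.0132, 0.1035]
ee_rot: [0.678, 0.735, -0.0, 0.0]
force: [0.2, -0.2, -0.6]
width: 0.0404
```

arm_command:
  rows:
    - [0.2,0,0,-0.05,0]
    - [0.2,0,0,-0.035,0]
    - [0.2,0,0,-0.0125,0]
    - [0.2,0,0,0,0]
    - [0.7,0,0,0,0]
    - [0.7,0,0,0,0]
    - [0.7,0,0,0,0]
    - [0.8,0,0,0.05,0]

```text
clock: 16.98
eef_pos: [0.5794, -0.012, 0.0527]
ee_rot: [0.678, 0.735, -0.003, -0.004]
force: [0.6, -0.7, -0.1]
width: 0.0682
```

arm_command:
  rows:
    - [1,-0.01,0,0.045,0]
    - [1,-0.03,-0.05,0,0]
    - [1,-0.02,-0.06,0,0]
    - [1,-0.01,-0.06,0,0]
    - [1,-0.01,-0.06,0,0]
    - [1,-0.0075,-0.06,0,0]
    - [1,0,-0.06,0,0]
    - [1,0,-0.058,0,0]

```text
clock: 17.98
eef_pos: [0.4958, -0.4219, 0.1012]
ee_rot: [0.678, 0.735, 0.0, 0.0]
force: [0.9, 0.1, -0.3]
width: 0.0859
```

arm_command:
  rows:
    - [1,0,0,0,0]
    - [1,0,0,0,0]

```text
clock: 18.23
eef_pos: [0.4958, -0.4193, 0.1006]
ee_rot: [0.678, 0.735, 0.0, -0.0]
force: [-0.5, -0.3, -0.5]
width: 0.0852
```

```bash
python3 - <<'E'
from cups import *
im,o=cups("top",80,400); print(np.round(o,4)); im,o=cups("wrist"); print(np.round(o,4)); print(sense()["eef_pos"])
E
```

```text
[[ 0.493  -0.4202  0.0205]
 [ 0.676  -0.2133  0.0189]
 [ 0.591  -0.1017  0.0198]
 [ 0.5869 -0.0574  0.0199]
 [ 0.5826 -0.0147  0.0197]
 [ 0.5767  0.0761  0.0198]]
[[ 0.4939 -0.4188  0.0193]]
[ 0.49607036 -0.41820875  0.10078579]
```

arm_command:
  rows:
    - [1,-0.0015,0,-0.05,0]
    - [1,0,0,-0.035,0]
    - [1,0,0,-0.012,0]
    - [0.2,0,0,0,0]
    - [0.2,0,0,0,0]
    - [0.2,0,0,0,0]
    - [0.2,0,0,0,0]
    - [0.2,0,0,0,0]

```text
clock: 19.32
eef_pos: [0.496, -0.4211, 0.0061]
ee_rot: [0.678, 0.735, 0.0, 0.002]
force: [0.1, 1.5, 7.3]
width: 0.0408
```

arm_command:
  rows:
    - [0.2,0,0,0.05,0]
    - [0.2,0.005,0.03,0.05,0]
    - [0.2,0.01,0.06,0,0]
    - [0.2,0.015,0.06,0,0]
    - [0.2,0.015,0.06,0,0]
    - [0.2,0.015,0.06,0,0]
    - [0.2,0.015,0.06,0,0]
    - [0.2,0.0105,0.06,0,0]

```text
clock: 20.32
eef_pos: [0.5809, -0.028, 0.1045]
ee_rot: [0.678, 0.735, 0.001, 0.001]
force: [1.2, -0.4, -0.5]
width: 0.0406
```

arm_command:
  rows:
    - [0.2,0,0.04,0,0]
    - [0.2,0,0.0215,0,0]
    - [0.2,0,0,0,0]
    - [0.2,0,0,0,0]

```text
clock: 20.82
eef_pos: [0.5802, 0.0304, 0.104]
ee_rot: [0.678, 0.735, -0.0, 0.0]
force: [-0.1, -0.5, -0.3]
width: 0.0409
```

arm_command:
  rows:
    - [0.2,0,0.0005,-0.05,0]
    - [0.2,0,0,-0.035,0]
    - [0.2,0,0,-0.0125,0]
    - [0.2,0,0,0,0]
    - [0.7,0,0,0,0]
    - [0.7,0,0,0,0]
    - [0.7,0,0,0,0]
    - [0.8,0,0,0.05,0]

```text
clock: 21.82
eef_pos: [0.5761, 0.0324, 0.0532]
ee_rot: [0.678, 0.735, -0.003, -0.003]
force: [0.6, 0.9, 0.5]
width: 0.0683
```

arm_command:
  rows:
    - [1,-0.01,0,0.05,0]
    - [1,-0.04,0.02,0.05,10.5]
    - [1,-0.03,0.04,0,10.5]
    - [1,-0.03,0.04,0,10.5]
    - [1,-0.03,0.04,0,10.5]
    - [1,-0.03,0.04,0,10.5]
    - [1,0,0.04,0,10.5]
    - [1,0,0.04,0,10.5]

```text
clock: 22.82
eef_pos: [0.4123, 0.2922, 0.1534]
ee_rot: [0.1, 0.995, 0.0, 0.0]
force: [1.1, 0.8, -0.2]
width: 0.0857
```

arm_command:
  rows:
    - [1,0,0.016,0,10.5]
    - [1,0,0,0,0]
    - [1,0,0,0,0]

```text
clock: 23.2
eef_pos: [0.4126, 0.3062, 0.1529]
ee_rot: [0.013, 1.0, -0.0, -0.0]
force: [0.5, 0.9, 0.9]
width: 0.0853
```

```bash
python3 - <<'E'
from cups import *
np.set_printoptions(precision=4,suppress=True)
im,o=cups("top",80,400); print(np.round(o,4)); s=sense();im=grab_frame("wrist"); save("w2",im); print(s["eef_pos"],s["ee_rot"])
C=cam("wrist",s)
for r in trace("pusher_grip","wrist")[:2]: print(r["confidence"],r["box"])
print("predicted grip px",w2px(C,[[0.467,0.306,0.015],[0.589,0.303,0.015]]))
E
```

```text
[[ 0.591  -0.1017  0.0199]
 [ 0.587  -0.0575  0.02  ]
 [ 0.5826 -0.0144  0.0199]
 [ 0.5795  0.0298  0.02  ]
 [ 0.5766  0.0761  0.02  ]]
[0.4127 0.306  0.1529] [ 0.013   0.9999 -0.0002 -0.0001]
0.59 [178.0, 210.3, 219.2, 157.0]
predicted grip px [[284.3069 252.6899]
 [284.4043 361.9058]]
```

View pics/w2.png

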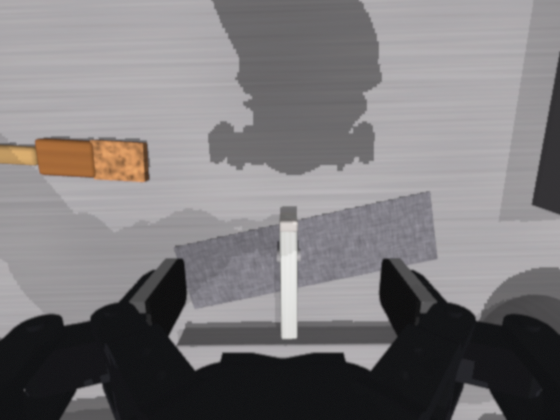

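```bash
python3 - <<'E'
from h import *
np.set_printoptions(precision=4,suppress=True)
s=sense(); im=grab_frame("wrist"); C=cam("wrist",s); save("w3",im,(230,190,120,160),4)
E
```

```text
(no output)
```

View pics/w3.png

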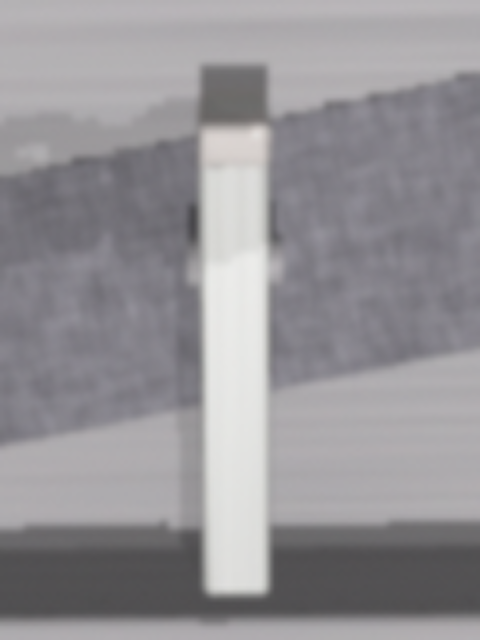

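```bash
python3 - <<'E'
from h import *
np.set_printoptions(precision=4,suppress=True)
C=cam("wrist")
f=lambda c,r,z:px2w(C,(230+c/4,190+r/4),z)[0]
print("stud",f(235,245,.015),f(235,205,.015),f(235,285,.015))
print("end",f(234,127,.022),f(234,165,.022),f(234,127,.03),f(234,65,0.008),f(234,65,0))
print("head edge",f(237,595,.022), "handle mid",f(236,400,.022))
E
```

```text
stud [0.4659 0.3103 0.015 ] [0.4559 0.3105 0.015 ] [0.476  0.3101 0.015 ]
end [0.4347 0.3106 0.022 ] [0.4436 0.3104 0.022 ] [0.4321 0.3106 0.03  ] [0.4243 0.3111 0.008 ] [0.4265 0.3112 0.    ]
head edge [0.556  0.3088 0.022 ] handle mid [0.5023 0.3097 0.022 ]
```

arm_command:
  rows:
    - [0.6,0.054,0.003,0,0]
    - [0.6,0,0,-0.05,0]
    - [0.6,0,0,-0.05,0]
    - [0.6,0,0,-0.035,0]
    - [0.6,0,0,-0.0165,0]
    - [0.6,0,0,0,0]
  newtons: 20

```text
clock: 24.15
eef_pos: [0.4662, 0.3092, 0.0008]
ee_rot: [0.012, 1.0, -0.0, -0.001]
force: [0.8, -0.1, -0.2]
width: 0.0509
```

arm_command:
  rows:
    - [0,0,0,0,0]
    - [0,0,0,0,0]
    - [0,0,0,0,0]
    - [0,0,0,0,0]
    - [0,0,0,0,0]
    - [0,0,0,0,0]

```text
clock: 24.9
eef_pos: [0.4684, 0.3105, 0.0033]
ee_rot: [0.012, 1.0, 0.001, 0.002]
force: [-0.9, -1.0, 7.1]
width: 0.021
```

arm_command:
  rows:
    - [0,0.0021,0,0.0115,0]
    - [0,0.0032,0,0.0115,0]
    - [0,0.0043,0,0.0112,0]
    - [0,0.0054,0,0.0108,0]
    - [0,0.0065,0,0.0103,0]
    - [0,0.0074,0,0.0094,0]
    - [0,0.0083,0,0.0088,0]
    - [0,0.0091,0,0.0078,0]

```text
clock: 25.9
eef_pos: [0.5134, 0.3097, 0.0833]
ee_rot: [0.012, 1.0, -0.0, -0.0]
force: [-1.6, -2.2, -0.5]
width: 0.0213
```

```bash
python3 - <<'E'
from h import *
s=sense(); print(s["eef_pos"],s["force"],s["width"])
a=grab_frame("side"); b=grab_frame("wrist"); cv2.imwrite("pics/c1.png",np.hstack([cv2.resize(a[90:230,180:380],(560,392)),cv2.resize(b,(240,392))])[:,:,::-1])
E
```

```text
[0.51340738 0.30965352 0.08328632] [-1.62958303 -2.21792137 -0.47810584] 0.021290480287792884
```

View pics/c1.png

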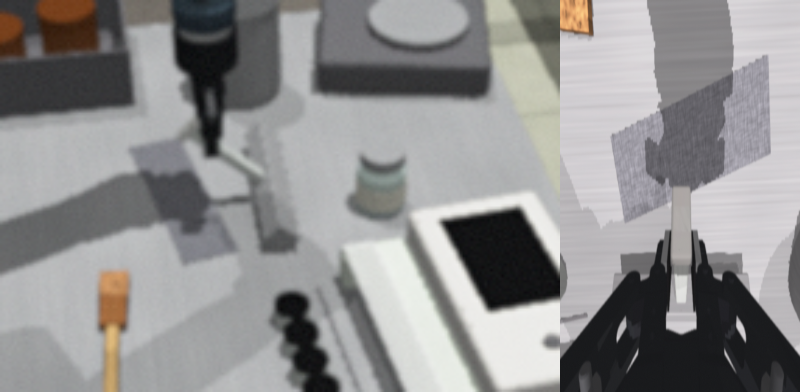

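It is swinging as planned: the head is on the bench and the handle is about 45° up.

arm_command:
  rows:
    - [0,0.0099,0,0.0068,0]
    - [0,0.0105,0,0.0059,0]
    - [0,0.011,0,0.0047,0]
    - [0,0.0115,0,0.0037,0]
    - [0,0.0118,0,0.0025,0]
    - [0,0.0119,0,0.0014,0]
    - [0,0.0121,0,0,0]
    - [0,0.012,0,-0.001,0]

```text
clock: 27.0
eef_pos: [0.6069, 0.3082, 0.1086]
ee_rot: [0.012, 1.0, -0.001, 0.003]
force: [-0.9, -5.2, 4.7]
width: 0.0213
```

arm_command:
  rows:
    - [0,0,0,-0.001,0]
    - [0,0,0,0,0]

```text
clock: 27.25
eef_pos: [0.6078, 0.3082, 0.1084]
ee_rot: [0.012, 1.0, -0.001, 0.004]
force: [0.6, -6.1, 8.8]
width: 0.0212
```

```bash
python3 - <<'E'
from h import *
s=sense(); print(s["eef_pos"],s["force"],s["ft_torque"],s["width"])
a=grab_frame("side"); b=grab_frame("wrist"); cv2.imwrite("pics/c2.png",np.hstack([cv2.resize(a[90:230,180:380],(400,280)),cv2.resize(b,(373,280))])[:,:,::-1])
E
```

```text
[0.60779287 0.30824553 0.1084202 ] [ 0.58213383 -6.14262967  8.7607287 ] [-1.19168649  0.07099528  0.04612444] 0.021180392255256565
```

View pics/c2.png

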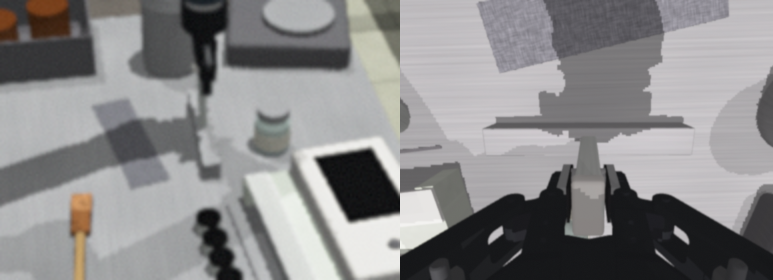

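arm_command:
  rows:
    - [0,0,0,0,0]
    - [0,0,0,0,0]
    - [0,0,0,0,0]
    - [0,0,0,0.02,0]
    - [0,0,0,0.03,0]
    - [0,0,0,0,0]
  newtons: 100

```text
clock: 28.1
eef_pos: [0.6068, 0.3107, 0.158]
ee_rot: [0.012, 1.0, 0.001, 0.003]
force: [1.2, 0.1, -4.3]
width: 0.0187
```

```bash
python3 - <<'E'
from h import *
np.set_printoptions(precision=4,suppress=True)
s=sense(); print(s["eef_pos"],s["force"],s["ft_torque"],s["width"])
C=cam("top"); g=grab_frame("top").mean(2)
us=np.arange(220,308); P=[]
for u in us:
    v0=200.8-(u-214.6)*6.7/99.2; lo=int(v0)-4; col=g[lo:lo+9,u]; w=np.clip(np.median(col)-col-4,0,None)
    if w.sum()>5: P.append((u,(w*np.arange(lo,lo+9)).sum()/w.sum()))
P=np.array(P); W=px2w(C,P,0)[:,:2]
for _ in range(3):
    a,b=np.polyfit(W[:,1],W[:,0],1); r=W[:,0]-a*W[:,1]-b; W=W[abs(r)<2.5*r.std()+1e-4]
print("line yaw",np.degrees(np.arctan(-a)),"x at y=0",b,r.std(),len(W))
# cover front edge (bright->dark) gradient
P=[]
for u in range(212,312):
    v0=186.5-(u-205.6)*8.3/113; lo=int(v0)-6; d=np.diff(g[lo:lo+13,u]); k=d.argmin(); P.append((u,lo+k+.5))
W=px2w(C,np.array(P),0.05)[:,:2]
for _ in range(4):
    a,b=np.polyfit(W[:,1],W[:,0],1); r=W[:,0]-a*W[:,1]-b; W=W[abs(r)<2*r.std()+1e-4]
print("cover yaw",np.degrees(np.arctan(-a)),b,r.std(),len(W))
im=grab_frame("top"); save("t2",im,(60,110,300,200),2.6)
E
```

```text
[0.6068 0.3107 0.158 ] [ 1.2367  0.117  -4.3245] [ 0.0148 -0.2071  0.072 ] 0.018719149291626082
line yaw 5.5604847991852235 x at y=0 0.6285158423047595 0.0005562443118422186 87
cover yaw 5.54737068052631 0.6606002994103979 0.0007775598772950197 97
```

View pics/t2.png

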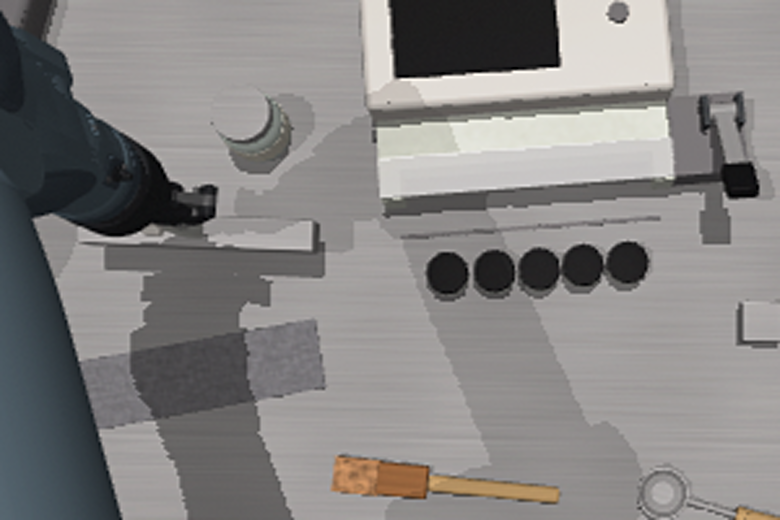

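arm_command:
  rows:
    - [0,-0.03,0,-0.015,0]
    - [0,-0.03,-0.01,-0.02,0]
    - [0,-0.018,-0.04,0,1]
    - [0,0,-0.05,0,1]
    - [0,0,-0.05,0,1]
    - [0,0,-0.05,0,1]
    - [0,0,-0.05,0,1]
    - [0,0,-0.04,0,1]

```text
clock: 29.2
eef_pos: [0.5245, 0.018, 0.119]
ee_rot: [-0.041, 0.999, 0.0, -0.001]
force: [0.0, 0.7, -3.8]
width: 0.0188
```

arm_command:
  rows:
    - [0,0,-0.037,0,1]
    - [0,0,0,0,0]
    - [0,0,0,0,0]

```text
clock: 29.58
eef_pos: [0.5249, -0.0168, 0.1195]
ee_rot: [-0.049, 0.999, 0.001, -0.001]
force: [0.8, 1.0, -3.6]
width: 0.0189
```

```bash
python3 - <<'E'
from cups import *
np.set_printoptions(precision=4,suppress=True)
s=sense(); print(s["eef_pos"],s["force"],s["ft_torque"],s["width"],np.degrees(2*np.arctan2(s["ee_rot"][1],s["ee_rot"][0]))-90)
im,o=cups("top",80,400); print(np.round(o,4)); save("t3",im,(140,130,260,170),3)
E
```

```text
[ 0.5249 -0.0168  0.1195] [ 0.7744  0.957  -3.5825] [-0.0009  0.0274  0.05  ] 0.018920836134182 95.6482927896495
[[ 0.676  -0.2133  0.0189]]
```

View pics/t3.png

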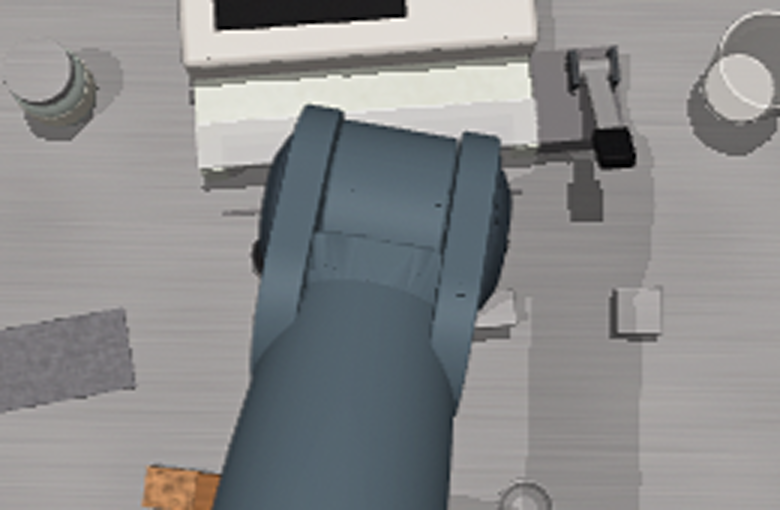

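arm_command:
  rows:
    - [0,0,0,-0.0083,0]
    - [0,0.00996,0.00097,0,0]
    - [0,0.00996,0.00097,0,0]
    - [0,0.00996,0.00097,0,0]
    - [0,0.00996,0.00097,0,0]
    - [0,0.00996,0.00097,0,0]
    - [0,0.00996,0.00097,0,0]
    - [0,0.00996,0.00097,0,0]

```text
clock: 30.62
eef_pos: [0.5957, -0.0104, 0.1124]
ee_rot: [-0.049, 0.999, -0.0, -0.0]
force: [-3.0, -1.2, -2.1]
width: 0.019
```

```bash
python3 - <<'E'
from h import *
s=sense(); print(s["eef_pos"],s["force"],s["ft_torque"],s["width"])
b=grab_frame("side"); save("s3",b,(200,130,220,160),3)
E
```

```text
[ 0.59571075 -0.01037636  0.11235075] [-3.04251721 -1.15699237 -2.14342594] [-0.04253554  0.89676509  0.00898795] 0.019023757942225654
```

View pics/s3.png

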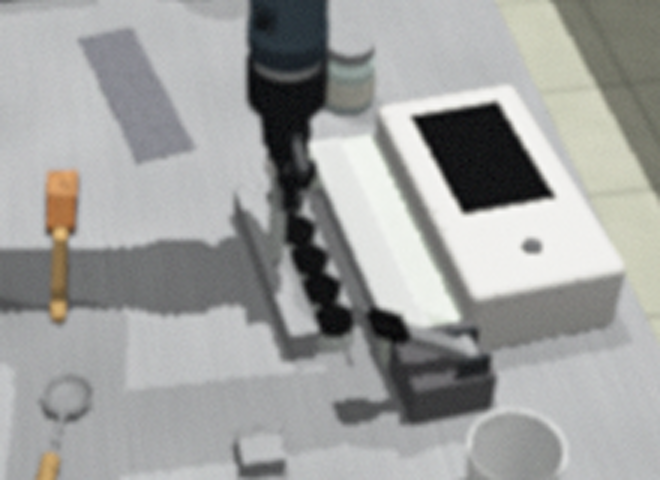

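The cups ride in front of the head in a row. Continuing to the stop.

arm_command:
  rows:
    - [0,0.00796,0.00077,0,0]
    - [0,0.00796,0.00077,0,0]
    - [0,0.00796,0.00077,0,0]
    - [0,0.006,0.00058,0,0]
    - [0,0.004,0.0004,0,0]
    - [0,0,0,0,0]

```text
clock: 31.42
eef_pos: [0.6296, -0.007, 0.1122]
ee_rot: [-0.05, 0.999, 0.0, 0.0]
force: [0.5, 0.5, -4.9]
width: 0.0191
```

arm_command:
  rows:
    - [0,0.002,0.0002,0,0]
    - [0,0,0,0,0]

```text
clock: 31.68
eef_pos: [0.6315, -0.0068, 0.1125]
ee_rot: [-0.049, 0.999, 0.0, 0.0]
force: [-0.9, -0.1, -4.8]
width: 0.0189
```

arm_command:
  rows:
    - [0,0.002,0.0002,0,0]
    - [0,0,0,0,0]

```text
clock: 31.92
eef_pos: [0.6332, -0.0067, 0.1125]
ee_rot: [-0.049, 0.999, 0.0, -0.0]
force: [-2.0, 0.3, -3.2]
width: 0.019
```

arm_command:
  rows:
    - [0,0.002,0.0002,0,0]
    - [0,0,0,0,0]

```text
clock: 32.17
eef_pos: [0.6355, -0.0065, 0.1123]
ee_rot: [-0.049, 0.999, 0.0, 0.0]
force: [-1.1, -0.5, -5.0]
width: 0.0186
```

arm_command:
  rows:
    - [0,0.002,0.0002,0,0]
    - [0,0,0,0,0]

```text
clock: 32.42
eef_pos: [0.6377, -0.0062, 0.1124]
ee_rot: [-0.049, 0.999, 0.0, 0.0]
force: [-0.6, 0.8, -3.9]
width: 0.0189
```

```bash
python3 - <<'E'
from h import *
s=sense(); print(s["eef_pos"],s["force"],s["ft_torque"],s["width"])
E
```

```text
[ 0.63767771 -0.00623388  0.11243385] [-0.62976005  0.78685885 -3.87017667] [ 0.08503512  0.35191126 -0.02409894] 0.018921369198563485
```

```bash
python3 - <<'E'
from h import *
b=grab_frame("side"); w=grab_frame("wrist")
cv2.imwrite("pics/c4.png",np.hstack([cv2.resize(b[140:270,230:390],(492,400)),cv2.resize(w[60:,:],(308,400))])[:,:,::-1])
E
```

```text
(no output)
```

View pics/c4.png

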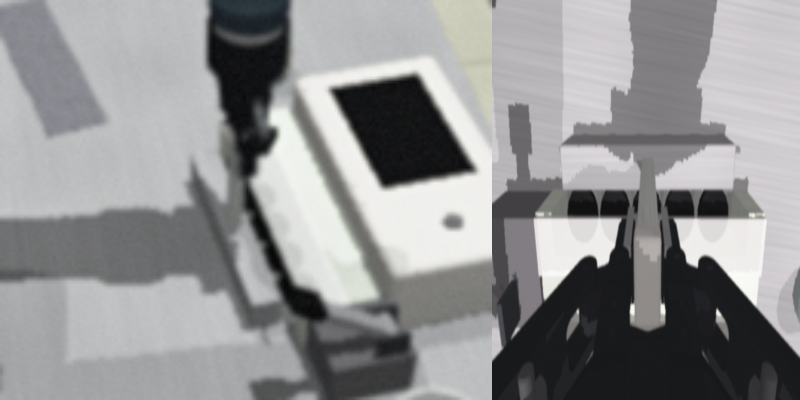

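```bash
python3 - <<'E'
from h import *
np.set_printoptions(precision=4,suppress=True)
s=sense(); C=cam("wrist",s); w=grab_frame("wrist"); save("w5",w,(80,150,380,150),2.1)
O=np.array([.6889,-.0006]); A=np.array([[.9953,.0967],[-.0967,.9953]])
K,R,t=C
for dx in(-.072,-.042,-.021,0,-.028): print(dx,w2px(C,[np.r_[O+A.T@[dx,yy],z] for yy in(-.1,.1) for z in(0.0,.03,.035,.05)]).round(0).tolist())
E
```

```text
-0.072 [[158.0, 179.0], [143.0, 186.0], [140.0, 188.0], [130.0, 193.0], [409.0, 179.0], [425.0, 187.0], [428.0, 188.0], [438.0, 193.0]]
-0.042 [[162.0, 215.0], [147.0, 226.0], [144.0, 229.0], [135.0, 236.0], [405.0, 215.0], [420.0, 227.0], [423.0, 229.0], [432.0, 237.0]]
-0.021 [[164.0, 239.0], [150.0, 253.0], [148.0, 256.0], [139.0, 265.0], [403.0, 239.0], [417.0, 253.0], [420.0, 256.0], [428.0, 265.0]]
0 [[167.0, 262.0], [153.0, 278.0], [151.0, 282.0], [142.0, 292.0], [400.0, 262.0], [414.0, 279.0], [416.0, 282.0], [425.0, 292.0]]
-0.028 [[164.0, 231.0], [149.0, 244.0], [147.0, 247.0], [138.0, 255.0], [403.0, 231.0], [418.0, 245.0], [421.0, 247.0], [430.0, 256.0]]
```

View pics/w5.png

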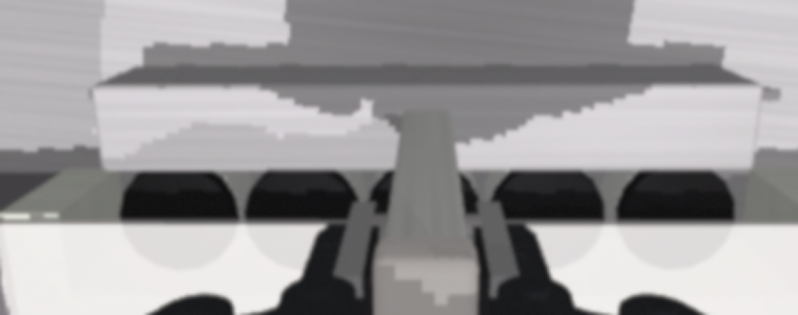

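arm_command:
  rows:
    - [0,0.0015,0.00015,0,0]
    - [0,0,0,0,0]

```text
clock: 32.83
eef_pos: [0.6388, -0.0061, 0.1124]
ee_rot: [-0.049, 0.999, 0.0, -0.0]
force: [-2.3, -0.5, -3.1]
width: 0.0186
```

arm_command:
  rows:
    - [0,0.0015,0.00015,0,0]
    - [0,0,0,0,0]

```text
clock: 33.08
eef_pos: [0.6402, -0.006, 0.1124]
ee_rot: [-0.049, 0.999, -0.0, -0.0]
force: [-1.9, -0.0, -2.7]
width: 0.0187
```

arm_command:
  rows:
    - [0,0.0015,0.00015,0,0]
    - [0,0,0,0,0]

```text
clock: 33.33
eef_pos: [0.6418, -0.0058, 0.1124]
ee_rot: [-0.049, 0.999, 0.0, -0.0]
force: [-3.7, -0.8, -1.9]
width: 0.0187
```

```bash
python3 - <<'E'
from h import *
s=sense(); print(s["eef_pos"],s["force"],s["ft_torque"],s["width"])
E
```

```text
[ 0.64176425 -0.0058005   0.11238356] [-3.70404187 -0.76988413 -1.8580225 ] [-0.08453856  0.87307746 -0.09895908] 0.018700270731522566
```

```bash
cat > dx.py <<'E'
from h import *
O=np.array([.6889,-.0006]); A=np.array([[.9953,.0967],[-.0967,.9953]])
def look():
    s=sense(); C=cam("wrist",s); g=grab_frame("wrist").mean(2)
    for u in (125+5,170,205,330,370,415,435):
        col=g[:,u]; d=np.diff(cv2.GaussianBlur(col.reshape(-1,1),(1,5),0).ravel())
        rows=[(v,round(float(d[v]))) for v in range(165,300) if abs(d[v])>7 and abs(d[v])==abs(d[v-2:v+3]).max()]
        print(u,[(v,k,*(A@(px2w(C,(u,v+.5),.03)[0,:2]-O)).round(4).tolist()) for v,k in rows])
    print((A@(s["eef_pos"][:2]-O)).round(4),np.round(s["force"],1),np.round(s["ft_torque"],2))
E
python3 -c "
from dx import *
look()"
```

```text
130 [(181, -24, -0.0712, -0.1084), (185, 23, -0.0683, -0.1087), (225, -21, -0.0385, -0.1125), (250, 32, -0.0188, -0.1149)]
170 [(165, -21, -0.0826, -0.0791), (174, -9, -0.0762, -0.0797), (185, 26, -0.0684, -0.0804), (210, -7, -0.05, -0.0821), (225, -36, -0.0385, -0.0832), (249, 38, -0.0196, -0.0849), (290, -56, 0.0146, -0.088)]
205 [(166, -20, -0.0819, -0.0548), (173, -8, -0.077, -0.0551), (185, 8, -0.0684, -0.0557), (192, 22, -0.0633, -0.056), (226, -34, -0.0378, -0.0576), (249, 40, -0.0197, -0.0587), (297, -52, 0.0207, -0.0613)]
330 [(174, -8, -0.0764, 0.0324), (185, 9, -0.0685, 0.0328), (206, 18, -0.0531, 0.0334), (225, -41, -0.0387, 0.034), (250, 39, -0.019, 0.0348), (257, -44, -0.0133, 0.035)]
370 [(174, -9, -0.0764, 0.0605), (185, 9, -0.0686, 0.061), (198, 22, -0.0591, 0.0617), (225, -23, -0.0387, 0.0632), (250, 31, -0.019, 0.0647), (299, -52, 0.0223, 0.0677)]
415 [(165, -20, -0.0828, 0.0913), (174, -9, -0.0765, 0.092), (185, 27, -0.0686, 0.0929), (225, -42, -0.0388, 0.0962), (250, 39, -0.0191, 0.0983), (299, -52, 0.0222, 0.1029)]
435 [(181, -25, -0.0715, 0.1066), (185, 26, -0.0686, 0.107), (225, -20, -0.0388, 0.1108), (250, 30, -0.0191, 0.1133)]
[-0.0474 -0.0006] [-3.7 -0.8 -1.9] [-0.08  0.87 -0.1 ]
```

arm_command:
  rows:
    - [0,0.003,0.0003,0,0]
    - [0,0,0,0,0]
    - [0,0,0,0,0]
  newtons: 115

```text
clock: 33.75
eef_pos: [0.6446, -0.0055, 0.1123]
ee_rot: [-0.049, 0.999, 0.0, -0.0]
force: [-4.0, -0.0, -1.7]
width: 0.0183
```

```bash
python3 -c "
from dx import *
look()"
```

```text
130 [(177, -24, -0.0712, -0.108), (181, 25, -0.0684, -0.1083), (221, -22, -0.0388, -0.112), (246, 31, -0.0192, -0.1145)]
170 [(170, -9, -0.0762, -0.0794), (181, 22, -0.0684, -0.0801), (222, -37, -0.038, -0.0829), (245, 40, -0.02, -0.0846), (290, -54, 0.0174, -0.088)]
205 [(170, -9, -0.0762, -0.055), (181, 8, -0.0684, -0.0555), (194, 17, -0.059, -0.0561), (222, -36, -0.0381, -0.0574), (245, 40, -0.0201, -0.0585), (298, -58, 0.0244, -0.0613)]
330 [(170, -8, -0.0763, 0.0323), (181, 8, -0.0685, 0.0326), (207, 21, -0.0495, 0.0334), (222, -41, -0.0382, 0.0339), (246, 40, -0.0194, 0.0346), (258, -44, -0.0097, 0.035)]
370 [(170, -8, -0.0764, 0.0602), (181, 9, -0.0686, 0.0608), (197, 22, -0.057, 0.0617), (221, -24, -0.039, 0.063), (246, 31, -0.0194, 0.0644)]
415 [(170, -9, -0.0764, 0.0917), (181, 26, -0.0686, 0.0925), (222, -42, -0.0383, 0.0959), (246, 40, -0.0195, 0.0979)]
435 [(177, -26, -0.0715, 0.1062), (181, 26, -0.0686, 0.1066), (222, -19, -0.0383, 0.1105), (246, 30, -0.0195, 0.1128)]
[-0.0445 -0.0006] [-4.  -0.  -1.7] [-0.06  1.1  -0.12]
```

arm_command:
  rows:
    - [0,-0.01,-0.001,0,0]
    - [0,-0.02,-0.0019,0,0]
    - [0,-0.03,-0.0029,0,0]
    - [0,-0.03,0,0.015,0]
    - [0,-0.03,0.03,0.015,0]
    - [0,-0.03,0.05,0,1]
    - [0,-0.02,0.05,0,1]
    - [0,0,0.05,0,1]
  newtons: 100

```text
clock: 34.8
eef_pos: [0.4738, 0.1701, 0.1431]
ee_rot: [-0.076, 0.997, 0.0, 0.001]
force: [1.2, -0.6, -3.6]
width: 0.0184
```

arm_command:
  rows:
    - [0,0,0.05,0,1]
    - [0,0,0.05,0,1]
    - [0,0,0.05,0,0.6]
    - [0,0,0,0,0]
    - [0,0,0,0,0]

```text
clock: 35.42
eef_pos: [0.4752, 0.3189, 0.1426]
ee_rot: [-0.099, 0.995, 0.0, 0.001]
force: [-0.2, -1.0, -3.8]
width: 0.0184
```

```bash
python3 - <<'E'
from cups import *
np.set_printoptions(precision=4,suppress=True)
s=sense(); print(s["eef_pos"],s["force"],s["width"],np.degrees(2*np.arctan2(s["ee_rot"][1],s["ee_rot"][0]))-90)
im=grab_frame("top"); w=grab_frame("wrist")
cv2.imwrite("pics/c6.png",np.vstack([cv2.resize(im[130:260,60:380],(640,260),interpolation=2),cv2.resize(w[:340],(560,340))[:, :560] if 0 else cv2.copyMakeBorder(w[:330],0,0,0,80,0)])[:,:,::-1])
C=cam("top"); O=np.array([.6889,-.0006]); A=np.array([[.9953,.0967],[-.0967,.9953]])
print("home px",w2px(C,[np.r_[O+A.T@[-.021,y],.03] for y in(-.09,0,.09)]))
E
```

```text
[0.4752 0.3189 0.1426] [-0.2028 -1.0426 -3.8083] 0.01841259291317587 101.3127753793218
home px [[297.7023 177.7613]
 [263.1801 180.358 ]
 [228.4515 182.9702]]
```

View pics/c6.png

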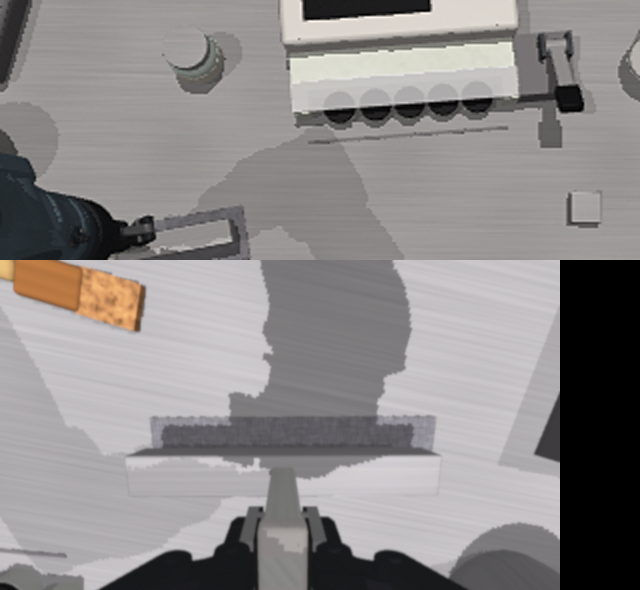

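```bash
python3 - <<'E'
from h import *
np.set_printoptions(precision=4,suppress=True)
C=cam("wrist"); p=px2w(C,[(150,156.5),(436,155.5)],0)[:,:2]; d=p[1]-p[0]; print(p,np.linalg.norm(d),np.degrees(np.arctan2(d[1],d[0])))
n=np.array([d[1],-d[0]])/np.linalg.norm(d); print("mat centre",p.mean(0)+.035*n)
h=px2w(C,[(127,194),(441,194)],.075); print("head top rear",h)
print(px2w(C,[(127,235),(441,235)],.068))
E
```

```text
[[0.4638 0.1973]
 [0.4145 0.4425]] 0.25012090817899013 101.36645991260541
mat centre [0.4735 0.3268]
head top rear [[0.4773 0.2126 0.075 ]
 [0.4368 0.4176 0.075 ]]
[[0.5097 0.2116 0.068 ]
 [0.4663 0.431  0.068 ]]
```

arm_command:
  rows:
    - [0,-0.0017,0.008,-0.015,0]
    - [0,0,0,-0.0145,0]
    - [0,0,0,0,0]
    - [0,0,0,0,0]

```text
clock: 36.02
eef_pos: [0.473, 0.3264, 0.1126]
ee_rot: [-0.098, 0.995, -0.0, -0.0]
force: [0.4, 0.6, -3.7]
width: 0.0183
```

arm_command:
  rows:
    - [0,0,0,-0.001,0]
    - [0,0,0,-0.001,0]
    - [0,0,0,-0.001,0]
    - [0,0,0,-0.001,0]
    - [0,0,0,-0.001,0]
    - [0,0,0,0,0]
  newtons: 20

```text
clock: 36.78
eef_pos: [0.4741, 0.3272, 0.109]
ee_rot: [-0.098, 0.995, 0.001, 0.001]
force: [0.4, 0.6, 1.6]
width: 0.0185
```

```bash
python3 - <<'E'
from h import *
np.set_printoptions(precision=4,suppress=True)
s=sense(); print(s["eef_pos"],s["force"],s["ft_torque"],s["width"])
w=grab_frame("wrist"); save("w7",w,(60,110,440,180),1.8)
C=cam("wrist",s); m=np.array([.4735,.3268]);a=np.radians(101.37);y=np.array([np.cos(a),np.sin(a)]);x=np.array([y[1],-y[0]])
q=[(sx*.015,sy*.11,z) for z in (0,.035) for sx in(-1,1) for sy in(-1,1)]
print("expected head corners, crop px",[(((p-[60,110])*1.8).round(0)).tolist() for p in w2px(C,[np.r_[m+x*i+y*j,z] for i,j,z in q])])
E
```

```text
[0.4741 0.3272 0.109 ] [0.3534 0.5596 1.5848] [ 0.0377  0.0807 -0.0154] 0.018499446534589962
expected head corners, crop px [[150.0, 136.0], [651.0, 134.0], [158.0, 201.0], [643.0, 199.0], [112.0, 154.0], [689.0, 153.0], [122.0, 228.0], [679.0, 227.0]]
```

View pics/w7.png

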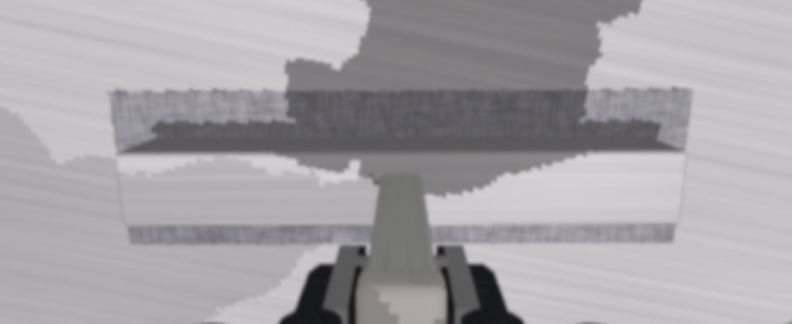

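arm_command:
  rows:
    - [0.6,0,0,0,0]
    - [0.6,0,0,0,0]
    - [0.6,0,0,0,0]
    - [0.7,0,0,0.02,0]
    - [0.7,0,0,0.04,0]
    - [0.7,0,0,0.04,0]
    - [0.7,0,0,0.04,0]
    - [0.7,0,0,0,0]
  newtons: 20

```text
clock: 37.83
eef_pos: [0.4751, 0.3278, 0.2516]
ee_rot: [-0.098, 0.995, 0.001, 0.003]
force: [0.2, -0.0, -0.1]
width: 0.06
```

```bash
python3 - <<'E'
from h import *
np.set_printoptions(precision=4,suppress=True)
s=sense(); print(s["eef_pos"],s["force"],s["width"])
w=grab_frame("wrist"); t=grab_frame("side")
cv2.imwrite("pics/c8.png",np.hstack([cv2.resize(t[120:220,200:310],(440,400)),cv2.resize(w[60:300,60:500],(360,400))])[:,:,::-1])
C=cam("wrist",s); m=np.array([.4735,.3268]);a=np.radians(101.37);y=np.array([np.cos(a),np.sin(a)]);x=np.array([y[1],-y[0]])
print([(((p-[60,60])*[360/440,400/240]).round(0)).tolist() for p in w2px(C,[np.r_[m+x*i+y*j,.035] for i,j in((-.015,-.11),(-.015,.11),(.015,-.11),(.015,.11))])])
E
```

```text
[0.4751 0.3278 0.2516] [ 0.2145 -0.0492 -0.0799] 0.059994492687988774
[[100.0, 173.0], [263.0, 172.0], [102.0, 217.0], [261.0, 216.0]]
```

View pics/c8.png

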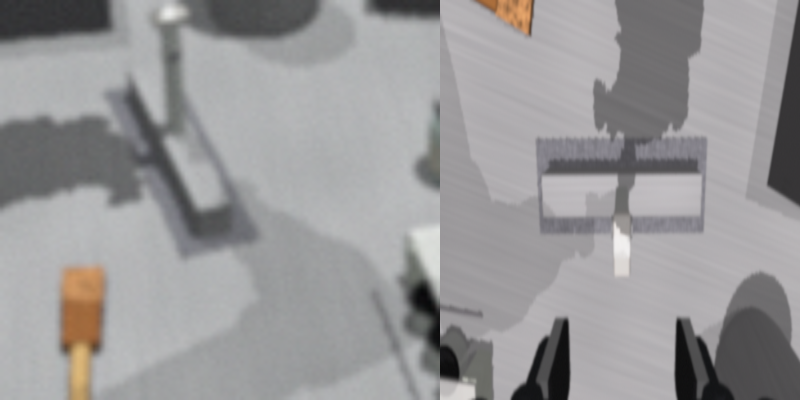

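arm_command:
  rows:
    - [0,0,-0.058,0,0]
    - [0,0.02,-0.058,0,0]
    - [0,0.025,-0.058,0,0]
    - [0,0.025,-0.058,0,0]
    - [0,0.025,-0.058,0,0]
    - [0,0.025,-0.058,0,0]
    - [0,0.025,-0.058,0,0]
    - [0,0.025,-0.058,0,0]
  newtons: 40

```text
clock: 38.92
eef_pos: [0.6412, -0.1353, 0.2457]
ee_rot: [-0.098, 0.995, 0.001, -0.002]
force: [-0.1, 0.6, -0.3]
width: -0.0002
```

arm_command:
  rows:
    - [0,0.01,-0.058,0,0]
    - [0,0,0,-0.05,0]
    - [0,0,0,0,0]
    - [0,0,0,0,0]

```text
clock: 39.42
eef_pos: [0.6514, -0.191, 0.1982]
ee_rot: [-0.099, 0.995, 0.0, -0.0]
force: [-0.0, 0.8, 0.8]
width: -0.0005
```

```bash
python3 - <<'E'
from h import *
np.set_printoptions(precision=4,suppress=True)
s=sense(); print(s["eef_pos"],s["force"],s["width"])
w=grab_frame("wrist"); t=grab_frame("side")
cv2.imwrite("pics/c9.png",np.hstack([cv2.resize(t[170:290,270:400],(400,370)),cv2.resize(w,(400,370))])[:,:,::-1])
print(w2px(cam("wrist",s),[.6551,-.1998,.128])*[400/560,370/420]+[400,0])
E
```

```text
[ 0.6514 -0.191   0.1982] [-0.0137  0.8303  0.8289] -0.0005215512373453022
[[592.3668 195.389 ]]
```

arm_command:
  rows:
    - [0,0.002,-0.0085,-0.03,0]
    - [0,0,0,-0.03,0]
    - [0,0,0,-0.006,0]
    - [0,0,0,0,0]

```text
clock: 40.02
eef_pos: [0.657, -0.2002, 0.1364]
ee_rot: [-0.099, 0.995, -0.001, 0.004]
force: [1.0, 0.9, 6.0]
width: -0.0001
```

arm_command:
  rows:
    - [0,-0.004,-0.0004,-0.007,0]
    - [0,-0.0037,-0.0004,-0.0067,0]
    - [0,-0.003,-0.0003,-0.0073,0]
    - [0,-0.0025,-0.0003,-0.0074,0]
    - [0,-0.0018,-0.0002,-0.0077,0]
    - [0,-0.0014,-0.0001,-0.0077,0]
    - [0,0,0,0,0]

```text
clock: 40.9
eef_pos: [0.6372, -0.2015, 0.0878]
ee_rot: [-0.098, 0.995, 0.0, -0.0]
force: [0.2, 0.4, -0.6]
width: 0.0002
```

arm_command:
  rows:
    - [0,-0.0005,0,-0.007,0]
    - [0,0,0,-0.006,0]
    - [0,0,0,0,0]

```text
clock: 41.28
eef_pos: [0.6361, -0.2016, 0.074]
ee_rot: [-0.098, 0.995, 0.001, -0.001]
force: [-0.6, 1.3, -0.0]
width: 0.0002
```

arm_command:
  rows:
    - [0,0,0,0.05,0]
    - [0,0,0,0.05,0]
    - [0,-0.05,0,0.03,0]
    - [0,-0.06,0,0,0]
    - [0,-0.06,0.03,0,0]
    - [0,0,0,0,0]

```text
clock: 42.02
eef_pos: [0.4634, -0.1702, 0.203]
ee_rot: [-0.098, 0.995, 0.003, -0.004]
force: [0.8, -0.3, 0.4]
width: -0.0003
```

```bash
cat > lev.py <<'E'
from h import *
np.set_printoptions(precision=4,suppress=True)
up=[.6551,-.1998,.128]; dn=[.6383,-.2015,.068]
for n in("top","side","wrist"):
    s=sense(); im=grab_frame(n); C=cam(n,s); print(n,"up",w2px(C,up)[0],"down",w2px(C,dn)[0])
    for p in (up,dn):
        u,v=w2px(C,p)[0].round().astype(int)
        if 3<u<555 and 3<v<415: print("   brightness",im[v-2:v+3,u-2:u+3].mean().round(0),end=" ")
    d=(im.max(2)<50).astype(np.uint8); k,l,st,ce=cv2.connectedComponentsWithStats(d); m=w2px(C,(np.array(up)+dn)/2)[0]
    print([(ce[i].round(1).tolist(),st[i,2:].tolist()) for i in range(1,k) if np.linalg.norm(ce[i]-m)<60 and st[i,4]>40])
    try: print([(r["confidence"],r["box"]) for r in trace("lever",n)[:1]])
    except Exception as e: print(e)
E
python3 lev.py
```

```text
top up [345.2337 179.0922] down [341.925  190.5184]
   brightness 135.0    brightness 33.0 [([327.7, 178.5], [16, 4, 46]), ([298.5, 181.9], [15, 7, 78]), ([340.8, 191.1], [13, 15, 165]), ([354.3, 232.6], [28, 55, 238])]
[(0.61, [334.6, 149.7, 14.3, 48.5])]
side up [328.5752 237.1349] down [321.348  253.1149]
   brightness 194.0    brightness 21.0 [([314.6, 215.1], [23, 48, 182]), ([321.3, 254.3], [14, 11, 96])]
[(0.72, [311.2, 243.4, 46.9, 17.3])]
wrist up [212.8793 409.8121] down [225.7798 345.6018]
   brightness 21.0    brightness 21.0 []
[]
```

arm_command:
  rows:
    - [0,-0.02,-0.055,0.02,0]
    - [0,-0.03,-0.055,0,0]
    - [0,-0.03,-0.055,0,0]
    - [0,-0.03,-0.055,0,0]
    - [0,-0.02,-0.055,0,0]
    - [0,-0.02,-0.04,0,0]
    - [0,0,0,0,0]

```text
clock: 43.2
eef_pos: [0.3201, -0.4926, 0.2245]
ee_rot: [-0.096, 0.995, -0.001, 0.0]
force: [0.3, 1.3, 0.0]
width: 0.0
```

```bash
python3 lev.py 2>/dev/null | head -4; python3 - <<'E'
from h import *
np.set_printoptions(precision=4,suppress=True)
b=cv2.imread("pics/top0.png")[:,:,::-1]; im=grab_frame("top"); C=cam("top"); print(sense()["eef_pos"],sense()["force"])
O=np.array([.6889,-.0006]); A=np.array([[.9953,.0967],[-.0967,.9953]])
# lid circles: correlate ring model in unwarped dock plane z=.03
S=4000; g=[(x,y) for x in np.arange(-.08,.02,1/S) for y in np.arange(-.13,.13,1/S)]
G=np.array(g); P=np.c_[G@A+O,np.full(len(G),.03)]; uv=w2px(C,P).astype(np.float32)
n=len(np.arange(-.13,.13,1/S)); R=cv2.remap(im,uv[:,0].reshape(-1,n),uv[:,1].reshape(-1,n),cv2.INTER_CUBIC)
gb=cv2.GaussianBlur(R.mean(2).astype(np.uint8),(0,0),4)
c=cv2.HoughCircles(gb,cv2.HOUGH_GRADIENT,1,130,param1=40,param2=8,minRadius=74,maxRadius=90)
print([((q[1]/S-.08).round(4),(q[0]/S-.13).round(4),(q[2]/S).round(4)) for q in c[0]])
for yy in (-.09,-.045,0,.045,.09):
    col=R[:,int((yy+.13)*S)-20:int((yy+.13)*S)+20].mean((1,2)); d=np.diff(cv2.GaussianBlur(col.reshape(-1,1),(0,0),6).ravel())
    print(yy,"edges",[( round(v/S-.08,4),round(float(d[v]),2)) for v in range(3,len(d)-3) if abs(d[v])>.4 and abs(d[v])==abs(d[v-15 if v>15 else 0:v+16]).max()])
for n_ in("puck","brush","spoon","beaker","jar","pusher_grip","box"):
    print(n_,[r["box"] for r in trace(n_,"top")[:1]])
E
```

```text
top up [345.2337 179.0922] down [341.925  190.5184]
   brightness 124.0    brightness 29.0 [([327.5, 178.5], [17, 4, 48]), ([298.6, 181.9], [16, 8, 81]), ([340.8, 191.1], [13, 15, 166])]
[(0.91, [335.0, 147.0, 12.3, 53.5])]
side up [328.5752 237.1349] down [321.348  253.1149]
[ 0.3219 -0.4876  0.2253] [ 0.0438  0.3093 -0.533 ]
[(np.float32(-0.0221), np.float32(-0.0464), np.float32(0.0206)), (np.float32(-0.0229), np.float32(-0.0029), np.float32(0.0202)), (np.float32(-0.0211), np.float32(0.0414), np.float32(0.0215)), (np.float32(-0.0219), np.float32(0.0884), np.float32(0.0209)), (np.float32(-0.0461), np.float32(-0.1164), np.float32(0.0221)), (np.float32(-0.0644), np.float32(0.0669), np.float32(0.0215)), (np.float32(-0.0456), np.float32(0.1226), np.float32(0.0221)), (np.float32(-0.0626), np.float32(-0.0701), np.float32(0.0204)), (np.float32(-0.0049), np.float32(-0.1164), np.float32(0.0207)), (np.float32(-0.0621), np.float32(0.0251), np.float32(0.0193))]
-0.09 edges [(-0.068, -3.07), (-0.0633, 2.92), (-0.0523, -4.08), (-0.0423, -3.7), (-0.0238, 8.37), (-0.0013, 1.1), (0.0147, 1.03)]
-0.045 edges [(-0.0673, -2.28), (-0.0625, 2.06), (-0.0513, -4.23), (-0.0435, -3.31), (-0.0245, 8.62), (-0.001, 1.21), (0.0147, 1.71)]
0 edges [(-0.0673, -1.69), (-0.0625, 1.81), (-0.0533, -4.27), (-0.0428, -4.5), (-0.032, -1.33), (-0.0243, 9.76), (-0.0008, 1.16), (0.0147, 1.41)]
0.045 edges [(-0.0683, -3.12), (-0.0633, 2.91), (-0.0523, -4.15), (-0.0423, -3.94), (-0.0328, -1.05), (-0.0238, 8.82), (-0.0015, 1.11), (0.0152, 1.33)]
0.09 edges [(-0.0675, -2.5), (-0.0625, 2.05), (-0.0515, -4.12), (-0.0433, -3.21), (-0.0245, 8.17), (-0.0013, 1.23), (0.0147, 1.53)]
puck [[346.1, 224.8, 14.1, 19.0]]
brush [[185.6, 287.4, 89.3, 16.6]]
spoon [[306.8, 287.4, 72.4, 33.6]]
beaker [[374.8, 136.1, 36.1, 35.8]]
jar [[138.7, 142.2, 34.5, 34.0]]
pusher_grip [[85.3, 241.4, 94.3, 29.4]]
box [[424.4, 285.5, 33.3, 35.5]]
```

```bash
python3 -c "
from bench import *
print(sign_off())"
```

```text
the job is handed in; nothing more can be done
None
```

The job is done and handed in at about 44 s of the 210 s. No verdict came back.

- **Cups:** I set the five black-lidded cups side by side in front of the dock and left the orange look-alike alone. I pushed them under the cover with the upright pusher. The head stopped moving while the hand kept advancing, which told me they were against the stop. In the last top view all five lid edges lie 1 mm or so from the stop and agree within about 1 mm. I picked this up from image edges through the clear cover. An automatic circle fit confirmed four of the five cups but missed the end one on the lever side.
- **Pusher:** It tipped about 6° in the grip during the final push and settled back flat when I set it down. It stands upright on the mat, centred within a millimetre or two and aligned lengthwise. The last top view still finds it in place.
- **Lever:** It is down and stayed down after I let go. The top view taken just before handing in shows the pad where it should be when latched, and the side view right after pressing agreed.
- **Other things:** The brush, beaker, jar, box, spoon and puck were found in the same places as at the start, within detection noise. I did not re-measure the orange look-alike. No grip slackening or knocked cup turned up in the checks.

I had used up the picture viewing limit before pressing the lever, so the lever check and the final checks are numeric ones on the camera images.

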